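Seat the drain deck of a tea tray and lock it with the turn-button

ROBOT

A 6-joint arm with a two-finger parallel gripper is mounted at the origin on a cart in front of the work surface, level with it; the furniture and walls round the work are solid. World frame = base frame: x ahead of the robot, y to its left, z up, the work surface at z = 0. Lengths are in m, angles in degrees, forces in N, time in s.
With the tool pointing down it reaches from about 0.425 to 0.95 m from the base axis. Payload 3.5 kg.
Tool frame: the origin (TCP) lies at the very end of the fingers, on their centre line; the grasp point (between the pads) lies 19 mm behind it; z points along the fingers, y is the line along which they close (so a half turn about z gives the same grasp; the last joint's range is limited). The gripper opens to 85 mm and grips with 20 to 120 N. Pads are 22 mm wide; open, the fingers measure 114 mm over their backs; the gripper's body (76 mm by 85 mm) begins 54 mm behind the grasp point. The pads swing forward as they close: fully open they stand 13 mm farther back than shut.
Start: joints at [62.968, 16.404, 90.338, -0, 73.258, -8.594], TCP at [0.213, 0.64, 0.194] pointing down, gripper open.
Joint ranges: [-158.93, 158.93], [-51.34, 127.21], [12.03, 142.37], [-87.48, 267.48], [13.55, 161.25], [-162.69, 162.69]. Speed limits (degrees/s): [159.86, 159.86, 180, 180, 180, 180].

INTERFACE

Orientations are given as [roll, pitch, yaw] about the fixed x, y, z axes, in that order (R = Rz(yaw) Ry(pitch) Rx(roll)).
In Python, from cell import get_state, camera, robot gives the robot as it stands. The module is installed in compiled form; this text tells all that it offers.
- The arm moves only by the tool step_arm, never from a script. Its argument "rows" is a list of rows, each an object with "fingers": the closure, from -1 (fully open) to 1 (shut); "slide": the shift along the tool's x, y, z in cm, a list of three; "dr": the turn, a rotation vector about the tool's x, y, z in degrees, a list of three. In form: [{"fingers": fingers, "slide": [tx, ty, tz], "dr": [wx, wy, wz]}, ...]. A call has 1 to 12 rows; each row is the pose to reach, as a shift and turn from the pose commanded when the call began, along the tool's axes at that moment; what a row does not reach only later rows make up. A row lasts 1/8 s, in which the tool goes at most 62.5 mm and 10.7 degrees, less where a joint would pass 70% of its speed; a pose out of reach is approached as far as the arm can. A call with a gripper value outside its range is refused whole. The fingers move at their own pace and stop on an object; "grip_force" is the grip in N (left out, the last holds). Time passes only in rows, so rows that repeat a pose let the fingers close. It gives the time, the measured TCP pose, the force, the opening and the grip force at its end, in the units of the state.
- get_state(): the state, without advancing time (a new reading comes with each control period).
- camera(name): name is "scene" or "top" or "wrist"; returns a dict with "color" (384x512x3 uint8, red, green, blue), "depth" (384x512 float32, m along the optical axis (not along the pixel's ray), 0 where there is no reading), "fov_y" (degrees; the focal length in pixels is half the picture's height over the tangent of half this angle, whatever the lens; pixels are square), "cx", "cy" (the principal point, pixels), "camera_from_world" (4x4, takes a point from world to camera coordinates). Camera axes: x right, y up, looking along -z (the intrinsics and any distortion apply to the point x, -y, -z); pixel columns grow to the right and rows downward; lengths in m; the calibration is good to about 2 mm. A picture is of the moment at which its call begins.
- robot.close_job(): hands the job in; it is judged then, once.
The state is a dict: "clock": time; "joints": joint angles; "qvel": joint speeds; "joint_efforts": joint torques, N m; "tcp_pos": TCP position; "orientation": TCP orientation; "contact_force": force on the tool from outside, world axes, zero at the start; "torque": the same for the moment, N m; "grip_width": finger opening in m; "finger_force": force on a finger pad.
Only numpy, scipy, OpenCV 4.12 (cv2) and the standard library are available. Lean on these libraries where they do the work, as an engineer would, in place of code of your own. Each camera call takes 0.05 s, during which the arm holds its last target. There are 200 camera calls.

TASK

With the fingertips, gently push the bamboo drain deck, which sticks out over one end of the dark tea tray, along its rails until you feel its far end drop into the notch and it lies flat. Then push the brass turn-button round with a fingertip until it lies square across the end of the deck, so that the deck cannot lift when the tray is carried to the sink. Do not pick up or lift the deck, and leave the bowl, the cup and the caddy where they are.

Things in the scene. Friction and masses are not known exactly. Their poses are not given: they have to be found in the camera images.
- tray: dark lacquered tea tray, 210 x 177 x 55 mm, fast on the worktop. Origin: centre of underside; +x = the way the deck slides home, z up. Side walls 12 mm thick (inner faces y = +-76.5, top z = 55) guide the deck, 1.5 mm clear each side. Rails inside them, top z = 42, from the open end (x = -105) to the end wall (x = 85.5 to 105, top z = 55). The open end's wall is 34 mm high; the deck passes over it
- notch (a point): middle of the pair of notches cut in the two rails (18 mm wide along x, 9 mm deep), at rail-top height: x = 62, y = 0, z = 42 mm in the tray's frame; axes as the tray's
- deck: light slatted bamboo drain deck, loose, about 0.35 kg, 192 (x) x 150 (y) x 12 mm. Origin: centre of underside, +x to its leading end as the tray's +x. Starts 40 to 65 mm short of home, its trailing end sticking out over the tray's open end and its leading end riding about 7 mm high (nose up 3 to 5 degrees). Pressing on the overhang tips it. Home: origin at x = -12, y = 0, z = 42 mm in the tray's frame
- cleat (a point): middle of the underside of the cross cleat (14 mm wide along x, 7 mm deep) below the deck's leading end: x = 74, y = 0, z = -7 mm in the deck's frame. It rides on the rails; pushed along with 1 to 4 N it reaches the notches, drops 7 mm and the deck's end meets the end wall. Home: 7 mm below point notch, within 2 mm in x
- push_edge (a point): middle of the deck's trailing edge face (flat, 12 mm high), where to push: x = -96, y = 0, z = 6 mm in the deck's frame. Home, it stands 3 mm outside the tray's open end and 48 mm above the worktop, with nothing in front of it
- turn_button (a joint): angle of the brass turn-button on the end wall, rad. 0: along the wall, pointing to the tray's +y; negative (to -0.6): swung outward to +x; pi/2 (a stop): square across the deck's end, pointing to -x. Counter-clockwise from above is positive. Starts -0.5 to 0; friction holds it (about 1 N at the stud). It clears the seated deck by 4 mm; a deck that has not dropped blocks it
- button_pivot (a point): on the turn-button's vertical screw axis, at mid-height of its bar: x = 96, y = 0, z = 62 mm in the tray's frame. The bar is 13 mm wide, reaches 8 mm behind the axis and 46 mm out, and lies from 58 to 66 mm above the worktop
- button_stud (a point): round thumb stud, 10 mm thick, on the outer end of the bar, 40 mm from the screw axis, top 75 mm above the worktop; this point is 67 mm above the worktop
- tea_bowl: white tasting bowl with tea, 88 mm across, 52 mm high; bystander. Origin: centre of its underside
- cup: white tasting cup with ear handle, 62 x 80 x 60 mm; bystander. Origin: underside
- caddy: green tea caddy, 73 x 65 x 91 mm; bystander. Origin: centre of its underside
There are look-alikes about, which are no part of the job. There is more than one size of the deck; the job needs the larger.

How it is judged:
By the outcome, as a careful person would: the job done as asked, in the order asked, and still so for the second after the job is handed in, with the robot touching nothing.
It also fails if it takes over 51 s, if anything falls off the work surface, if the arm or the gripper's body presses on something with over 40 N, if the wrist force passes 120 N, or if a joint passes its speed limit or range.

## Working session

There is one attempt and no reset: what is moved stays moved. The work goes in short steps, Python scripts to look and compute and a tool call to move; the robot and the scene stay as the last step left them, time stands still between calls to the robot, and variables do not carry over. Pictures are saved under pics/ and viewed, at most 10 in all, crops included, and the job is handed in when it is done.

Besides the shell and the picture viewer there is one more tool, called as a command line: name --argument value ..., lists and objects as JSON in quotes. step_arm: Moves the arm, as the interface text tells. Its arguments: {"type":"object","properties":{"rows":{"type":"array"},"grip_force":{"type":"number"}},"required":["rows"]}

```bash
mkdir -p pics; cat > h.py <<'E'
import numpy as np, cv2, pickle
from cell import get_state, camera, robot
def snap(n):
    c=camera(n); pickle.dump(c,open(f'{n}.pkl','wb')); return c
def load(n): return pickle.load(open(f'{n}.pkl','rb'))
def pts(c):
    h,w=c['depth'].shape; f=h/2/np.tan(np.radians(c['fov_y']/2))
    v,u=np.mgrid[:h,:w]; d=c['depth']
    P=np.stack([(u-c['cx'])/f*d,-(v-c['cy'])/f*d,-d,np.ones_like(d)],-1)
    return (P@np.linalg.inv(c['camera_from_world']).T)[...,:3]
def proj(c,p):
    h=c['depth'].shape[0]; f=h/2/np.tan(np.radians(c['fov_y']/2))
    q=c['camera_from_world']@np.append(p,1); return c['cx']-f*q[0]/q[2], c['cy']+f*q[1]/q[2]
def ray(c,u,v,z):
    h=c['depth'].shape[0]; f=h/2/np.tan(np.radians(c['fov_y']/2))
    M=np.linalg.inv(c['camera_from_world']); o=M[:3,3]; d=M[:3,:3]@np.array([(u-c['cx'])/f,-(v-c['cy'])/f,-1])
    return o+d*(z-o[2])/d[2]
E
python3 - <<'E'
from h import *
a=snap('scene');b=snap('top')
for n,c in (('scene',a),('top',b)):
    print(n,c['fov_y'],c['cx'],c['cy'],np.linalg.inv(c['camera_from_world'])[:3].round(3).tolist())
    cv2.imwrite(f'pics/{n}1.png',cv2.resize(c['color'][...,::-1],(800,600)))
print(get_state())
E
```

```text
scene 51.7018144625849 259.6992505954459 189.93372016284238 [[0.471, 0.339, -0.814, -0.221], [-0.882, 0.162, -0.443, -0.654], [-0.018, 0.927, 0.375, 0.446]]
top 49.656538711813496 248.29822819604502 196.87875825863924 [[0.003, 0.987, -0.163, 0.414], [-1.0, 0.002, -0.008, -0.222], [-0.007, 0.163, 0.987, 1.038]]
{'clock': 0.1, 'joints': array([ 6.29670196e+01,  1.64505145e+01,  9.04141629e+01, -1.94998295e-03,
        7.32590945e+01, -8.59639507e+00]), 'qvel': array([ 0.01346186, -0.0398273 , -0.11362607,  0.08887858, -0.04150721,
        0.09905713]), 'joint_efforts': array([ 1.24378865e-03, -4.07298017e+01, -2.93698847e+01, -9.63128969e-05,
        3.43541622e-03, -7.43426057e-06]), 'tcp_pos': array([0.21316557, 0.63974639, 0.193063  ]), 'orientation': array([-1.79877340e+02, -1.66553983e-02,  1.61563961e+02]), 'contact_force': array([ 0.07017607, -0.43624889,  0.05604053]), 'torque': array([ 0.03650232, -0.02056761, -0.01454461]), 'finger_force': 0.0, 'grip_width': 0.0853222873997617}
```

View pics/scene1.png

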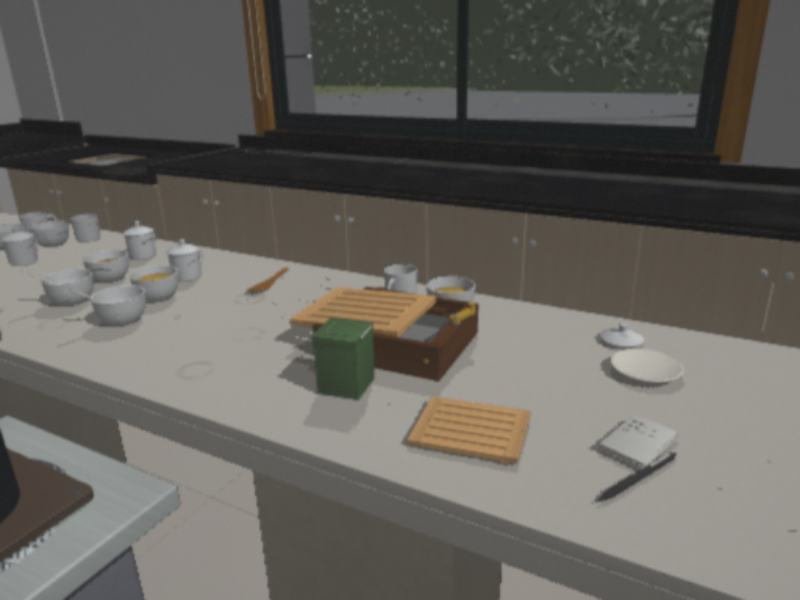

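View pics/top1.png

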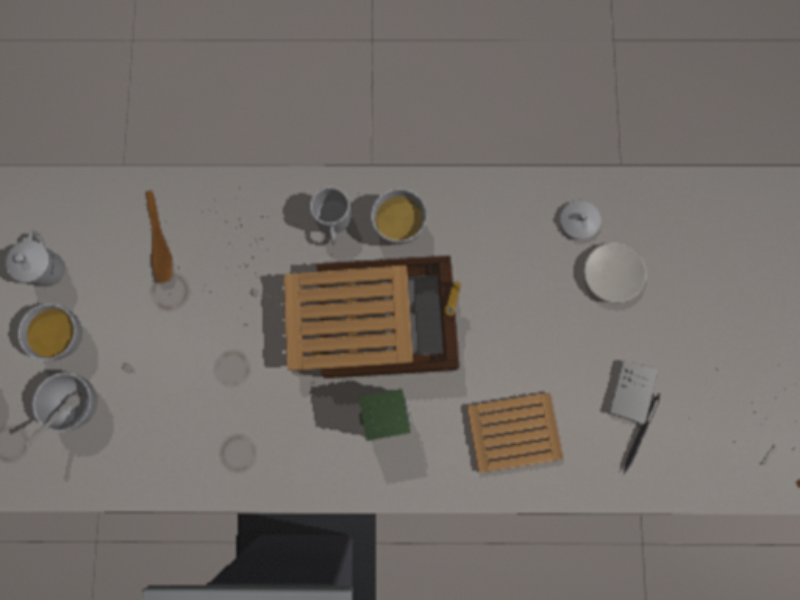

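The top view (800x600) shows two decks: one lying over the dark tray at (348,318), and a smaller loose one at (515,432), which is a look-alike. I choose the one on the tray. The brass button is at (453,298), the bowl at (398,217), the cup at (330,210) and the caddy at (385,415). Next I measure and check a close crop.

```bash
python3 - <<'E'
from h import *
c=load('top'); P=pts(c); im=c['color']
x0,y0,x1,y1=170,110,310,290
cv2.imwrite('pics/crop1.png',cv2.resize(im[y0:y1,x0:x1,::-1],(600,770)[:0] or (466,600),interpolation=cv2.INTER_CUBIC))
hsv=cv2.cvtColor(im,cv2.COLOR_RGB2HSV)
for (u,v) in [(222,204),(182,204),(262,204),(290,190),(212,168),(240,168),(288,230),(247,265)]:
    print((u,v),im[v,u],hsv[v,u],P[v,u].round(4))
# tray top walls: z 0.05..0.06 & dark
box=np.zeros(im.shape[:2],bool); box[155:250,178:300]=1
m=(P[...,2]>.05)&(P[...,2]<.060)&(hsv[...,2]<75)&box
Q=P[m]; print('walls',m.sum(),Q.min(0),Q.max(0), cv2.minAreaRect((Q[:,:2]*1000).astype(np.float32)))
d=(hsv[...,2]>110)&(hsv[...,1]>70)&(P[...,2]>.04)&box
n,l,s,ce=cv2.connectedComponentsWithStats(d.astype(np.uint8))
for i in range(1,n):
    if s[i,4]>15:
        Q=P[l==i]; print(s[i],Q.mean(0).round(4),cv2.minAreaRect((Q[:,:2]*1000).astype(np.float32)),Q[:,2].min(),Q[:,2].max())
        if s[i,4]>1000:
            A=np.c_[Q[:,:2],np.ones(len(Q))]; print('plane',np.linalg.lstsq(A,Q[:,2],rcond=None)[0])
E
```

```text
(222, 204) [117  92  62] [ 16 120 117] [ 0.5584 -0.1514  0.0582]
(182, 204) [112  96  82] [ 14  68 112] [ 0.567  -0.0456 -0.0013]
(262, 204) [117  95  73] [ 15  96 117] [ 0.5578 -0.2467  0.0637]
(290, 190) [124  96  37] [ 20 179 124] [ 0.5909 -0.3133  0.0675]
(212, 168) [74 61 55] [ 9 65 74] [ 0.6472 -0.1257  0.0554]
(240, 168) [52 33 22] [ 11 147  52] [ 0.6471 -0.1938  0.0559]
(288, 230) [55 37 28] [ 10 125  55] [ 0.4967 -0.3082  0.0575]
(247, 265) [56 72 51] [53 74 72] [ 0.4148 -0.2119  0.0908]
walls 1188 [ 0.47273261 -0.32013373  0.05024768] [ 0.65797977 -0.10415456  0.05998715] ((565.6913452148438, -212.16705322265625), (175.67489624023438, 206.26455688476562), 3.5324862003326416)
[ 182  170   82   67 3843] [ 0.5599 -0.1519  0.0619] ((523.4649047851562, -153.00253295898438), (225.56092834472656, 191.95635986328125), 3.115701198577881) 0.04618398352921804 1.0384782732861055
plane [-0.27046859 -0.14376005  0.19149023]
[287 185   7  16  64] [ 0.5875 -0.3132  0.0673] ((585.330810546875, -312.4717102050781), (11.854193687438965, 37.039798736572266), 79.31491088867188) 0.06418061772557038 0.07077950834102908
```

View pics/crop1.png

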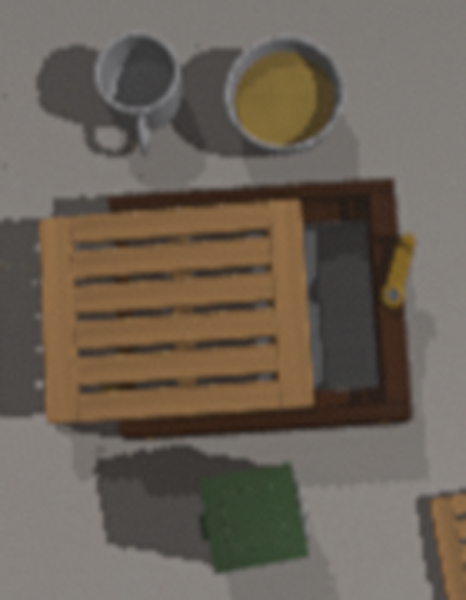

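The crop confirms the large slatted deck on the tray, with the button pointing up and slightly outward at (400,270). I refine the poses and the first move.

```bash
cat >> h.py <<'E'
def frame(yaw): 
    a=np.radians(yaw); return np.array([np.cos(a),np.sin(a)]),np.array([-np.sin(a),np.cos(a)])
T0=np.array([.5657,-.2122]); YAW=-86.5
def t2w(x,y):  # tray mm -> world xy
    ex,ey=frame(YAW); return T0+ex*x/1000+ey*y/1000
def w2t(p):
    ex,ey=frame(YAW); d=(np.asarray(p)[...,:2]-T0)*1000; return np.stack([d@ex,d@ey],-1)
def tool(goal,yaw=None):
    from scipy.spatial.transform import Rotation as R
    s=get_state(); M=R.from_euler('xyz',s['orientation'],degrees=True).as_matrix()
    out=M.T@(np.asarray(goal)-s['tcp_pos'])*100
    if yaw is not None: return out.round(2), R.from_matrix(M.T@R.from_euler('xyz',[180,0,yaw],degrees=True).as_matrix()).as_rotvec(degrees=True).round(2)
    return out.round(2)
E
python3 - <<'E'
from h import *
c=load('top'); P=pts(c); hsv=cv2.cvtColor(c['color'],cv2.COLOR_RGB2HSV)
box=np.zeros(P.shape[:2],bool); box[155:250,178:300]=1
d=(hsv[...,2]>90)&(hsv[...,1]>70)&(P[...,2]>.04)&(P[...,2]<.08)&box
d[:,285:]=0
Q=P[d]; print(cv2.minAreaRect((Q[:,:2]*1000).astype(np.float32)))
t=w2t(Q); print('deck in tray',t.min(0),t.max(0),np.percentile(t,[1,99],axis=0))
for k in range(0,4):
    m=(t[:,0]//50==k-3); print(k,Q[m,2].mean() if m.any() else 0)
A=np.c_[t,np.ones(len(t))]; co=np.linalg.lstsq(A,Q[:,2]*1000,rcond=None)[0]; print('plane',co)
w=(P[...,2]>.05)&(P[...,2]<.060)&(hsv[...,2]<75)&box
t=w2t(P[w]); print('tray',np.percentile(t,[0,1,99,100],axis=0))
for lo,hi in ((75,90),(-90,-75)):
    s=t[(t[:,1]>lo)&(t[:,1]<hi)]; print('side',np.polyfit(s[:,0],s[:,1],1),s[:,1].mean(),s[:,0].min(),s[:,0].max())
s=t[t[:,0]>80]; print('end',np.polyfit(s[:,1],s[:,0],1),s[:,0].min(),s[:,0].max())
b=(hsv[...,1]>100)&(hsv[...,2]>90)&(P[...,2]>.055); b[:,:284]=0;b[:,296:]=0;b[:180]=0;b[210:]=0
t=w2t(P[b]);print('button',t.round(0)[::4].tolist(), cv2.fitLine(t.astype(np.float32),2,0,.01,.01).ravel())
print('pre',t2w(-185,0),tool([*t2w(-185,0),.19],93.5))
E
```

```text
((561.988037109375, -151.13766479492188), (149.98680114746094, 192.1837921142578), 3.6030149459838867)
deck in tray [-157.32200948  -75.02171764] [34.94911695 75.14503477] [[-155.06224392  -74.06431581]
 [  32.87698517   73.07179738]]
0 0.053721422819663564
1 0.05638664747844274
2 0.059905231863829775
3 0.06266174513355019
plane [6.18283582e-02 4.98576449e-03 6.13826761e+01]
tray [[-103.21098219  -87.88944412]
 [-100.79457779  -87.57848514]
 [ 102.19352311   86.52269059]
 [ 103.07292516   87.82747062]]
side [1.69521980e-03 8.14452243e+01] 81.44521040636644 -103.21098219212831 101.37453735702711
side [ 5.24004965e-03 -8.20026697e+01] -82.00095769531205 -103.11653748083866 102.98991686017288
end [-7.02776613e-03  9.29386550e+01] 81.20613577472986 103.07292515642442
button [[108.0, 41.0], [105.0, 37.0], [108.0, 34.0], [106.0, 33.0], [103.0, 31.0], [101.0, 29.0], [111.0, 29.0], [108.0, 26.0], [103.0, 24.0], [100.0, 22.0], [98.0, 19.0], [107.0, 19.0], [102.0, 16.0], [97.0, 14.0], [95.0, 12.0], [104.0, 12.0], [102.0, 9.0], [97.0, 7.0], [92.0, 5.0], [101.0, 5.0], [104.0, 3.0], [89.0, -1.0], [94.0, -4.0], [94.0, -7.0]] [  0.31547225   0.9489348  101.39377     16.772934  ]
pre [ 0.55440602 -0.02754506] (array([-53.48, -52.51,   0.4 ]), array([-1.200e-01,  6.000e-02,  6.806e+01]))
```

step_arm --rows '[{"fingers": 0,"slide": [-4,-4,0],"dr": [0,0,5]},{"fingers": 0,"slide": [-9,-9,0],"dr": [0,0,12]},{"fingers": 0,"slide": [-13,-13,0],"dr": [0,0,18]},{"fingers": 0,"slide": [-18,-18,0],"dr": [0,0,24]},{"fingers": 0,"slide": [-22,-22,0],"dr": [0,0,30]},{"fingers": 0,"slide": [-27,-27,0],"dr": [0,0,36]},{"fingers": 0,"slide": [-31,-31,0],"dr": [0,0,42]},{"fingers": 0,"slide": [-36,-36,0],"dr": [0,0,48]},{"fingers": 0,"slide": [-40,-40,0],"dr": [0,0,54]},{"fingers": 0,"slide": [-45,-44,0],"dr": [0,0,60]},{"fingers": 0,"slide": [-49,-48,0],"dr": [0,0,65]},{"fingers": 0,"slide": [-53.5,-52.5,0.4],"dr": [0,0,68]}]'

```text
clock: 1.6
tcp_pos: [0.553, -0.0236, 0.1906]
orientation: [180.0, -0.0, 93.4]
contact_force: [0.2, 0.3, 0.0]
grip_width: 0.0426
finger_force: 0.0
```

```bash
python3 - <<'E'
from h import *
s=get_state(); print(s,w2t(s['tcp_pos'])); print(tool([*t2w(-185,0),.031],93.5))
E
```

```text
{'clock': 1.6, 'joints': array([-1.29590806e+01,  1.24598424e+00,  1.07797045e+02,  1.76119760e-02,
        7.09340619e+01, -1.63984107e+01]), 'qvel': array([-42.94681746,  30.81190022, -27.27991717,   0.13463123,
        -3.65925628, -19.46573402]), 'joint_efforts': array([  1.82686977, -31.97176695, -27.02350974,  -0.10202469,
         0.12254233,   0.20223834]), 'tcp_pos': array([ 0.55298095, -0.02362741,  0.19062841]), 'orientation': array([ 1.79973323e+02, -9.50351254e-03,  9.34335826e+01]), 'contact_force': array([0.20134645, 0.27241766, 0.01806496]), 'torque': array([ 0.01873071,  0.01232223, -0.0514677 ]), 'finger_force': 0.0, 'grip_width': 0.042595423146627225} [-188.99734012   -1.18324182]
(array([-0.4 ,  0.11, 15.96]), array([ 0.03, -0.01, -0.07]))
```

step_arm --rows '[{"fingers": 0,"slide": [0,0,4],"dr": [0,0,0]},{"fingers": 0,"slide": [0,0,8],"dr": [0,0,0]},{"fingers": 0,"slide": [0,0,12],"dr": [0,0,0]},{"fingers": 0,"slide": [0,0,14.5],"dr": [0,0,0]},{"fingers": 0,"slide": [0,0,16],"dr": [0,0,0]},{"fingers": 0,"slide": [0,0,16],"dr": [0,0,0]},{"fingers": 0,"slide": [0,0,16],"dr": [0,0,0]}]'

```text
clock: 2.48
tcp_pos: [0.5534, -0.0218, 0.0319]
orientation: [179.9, 0.0, 93.6]
contact_force: [-0.0, 0.6, 0.1]
grip_width: 0.0429
finger_force: 0.0
```

```bash
python3 - <<'E'
from h import *
s=get_state(); print(s['tcp_pos'],s['contact_force'],w2t(s['tcp_pos']))
c=snap('scene'); x,y=map(int,proj(c,s['tcp_pos']));print(x,y)
cv2.imwrite('pics/s2.png',cv2.resize(c['color'][y-80:y+70,x-80:x+120,::-1],(800,600),interpolation=cv2.INTER_CUBIC))
E
```

```text
[ 0.55335107 -0.02184958  0.03193077] [-0.04006682  0.63516679  0.06299195] [-190.74925741   -0.70527856]
190 196
```

View pics/s2.png

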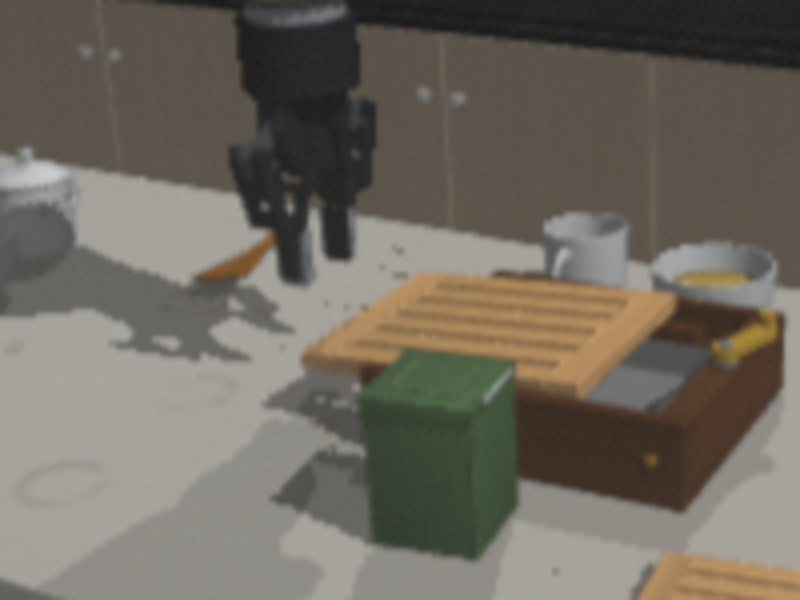

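The half-open fingers stand free, behind the overhanging edge (tips at about (295,275), deck edge at (310,355)). I now move up to contact.

step_arm --rows '[{"fingers": 0,"slide": [-0.5,0.05,0],"dr": [0,0,0]},{"fingers": 0,"slide": [-1.0,0.05,0],"dr": [0,0,0]},{"fingers": 0,"slide": [-1.5,0.05,0],"dr": [0,0,0]},{"fingers": 0,"slide": [-1.9,0.05,0],"dr": [0,0,0]},{"fingers": 0,"slide": [-2.2,0.05,0],"dr": [0,0,0]},{"fingers": 0,"slide": [-2.5,0.05,0],"dr": [0,0,0]},{"fingers": 0,"slide": [-2.8,0.05,0],"dr": [0,0,0]}]'

```text
clock: 3.4
tcp_pos: [0.5545, -0.0497, 0.0306]
orientation: [-180.0, -0.0, 93.6]
contact_force: [-0.3, -0.5, -0.8]
grip_width: 0.0426
finger_force: 0.0
```

step_arm --rows '[{"fingers": 0,"slide": [-0.2,0,0],"dr": [0,0,0]},{"fingers": 0,"slide": [-0.4,0,0],"dr": [0,0,0]},{"fingers": 0,"slide": [-0.6,0,0],"dr": [0,0,0]},{"fingers": 0,"slide": [-0.8,0,0],"dr": [0,0,0]},{"fingers": 0,"slide": [-1.0,0,0],"dr": [0,0,0]}]'

```text
clock: 4.03
tcp_pos: [0.5552, -0.0597, 0.0307]
orientation: [-180.0, 0.0, 93.6]
contact_force: [-0.8, 0.2, -0.7]
grip_width: 0.0432
finger_force: 0.0
```

```bash
cat > look.py <<'E'
from h import *
import sys
def deck(save=None):
    s=get_state(); print('tcp',s['tcp_pos'].round(4),w2t(s['tcp_pos']).round(1),s['contact_force'].round(1),s['orientation'].round(1))
    c=snap('top'); P=pts(c); hsv=cv2.cvtColor(c['color'],cv2.COLOR_RGB2HSV)
    t=w2t(P); z=P[...,2]*1000
    d=(hsv[...,2]>90)&(hsv[...,1]>70)&(z>40)&(z<80)&(abs(t[...,1])<78)&(t[...,0]>-165)&(t[...,0]<88)
    d&=~((t[...,0]>70)&(z>57.5)) 
    q=t[d]; print('x',q.min(0).round(1),q.max(0).round(1))
    print('plane',np.linalg.lstsq(np.c_[q,np.ones(len(q))],z[d],rcond=None)[0].round(3))
    if save:
        cv2.imwrite(save,cv2.resize(c['color'][110:290,170:340,::-1],(566,600),interpolation=cv2.INTER_CUBIC))
deck(sys.argv[1] if len(sys.argv)>1 else None)
E
python3 look.py
```

```text
tcp [ 0.5552 -0.0597  0.0307] [-152.9   -1.2] [-0.8  0.2 -0.7] [-180.     0.    93.6]
x [-155.7  -76.1] [35.8 75.5]
plane [6.0000e-02 4.0000e-03 6.1118e+01]
```

```bash
python3 look.py pics/t3.png; python3 - <<'E'
from h import *
c=snap('scene'); y,x=196,200
im=c['color'][y-70:y+50,x-60:x+100,::-1]
a=cv2.resize(im,(800,600),interpolation=cv2.INTER_CUBIC)
cv2.imwrite('pics/s3.png',a)
E
```

```text
tcp [ 0.5552 -0.0599  0.0307] [-152.7   -1.2] [-0.2 -0.3  0.1] [180.    0.   93.6]
x [-155.8  -76.2] [36.  75.2]
plane [6.1000e-02 5.0000e-03 6.1218e+01]
```

View pics/s3.png

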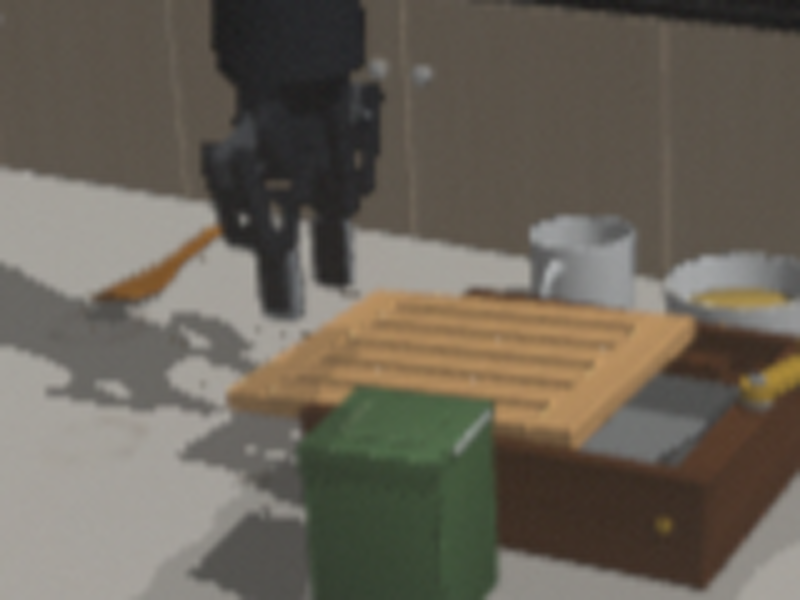

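```bash
python3 - <<'E'
from h import *
c=load('scene'); P=pts(c); print(proj(c,get_state()['tcp_pos']), c['cx'],c['cy'])
# finger tips: crop (280,315)->px
for (X,Y) in [(280,312),(280,300),(280,280),(335,280),(335,265),(335,240),(300,420),(230,400),(380,292),(690,322),(570,440)]:
    u,v=140+X//5,126+Y//5; print((X,Y),(u,v),P[v,u].round(3),w2t(P[v,u]).round(0),c['color'][v,u])
E
```

```text
(np.float64(202.85618572712912), np.float64(199.51696680693354)) 259.6992505954459 189.93372016284238
(280, 312) (196, 188) [ 0.527 -0.063  0.074] [-152.  -30.] [60 60 60]
(280, 300) (196, 186) [ 0.518 -0.07   0.084] [-145.  -39.] [44 43 43]
(280, 280) (196, 182) [ 0.523 -0.067  0.093] [-147.  -34.] [49 48 48]
(335, 280) (207, 182) [ 0.576 -0.062  0.073] [-150.   20.] [49 47 45]
(335, 265) (207, 179) [ 0.574 -0.064  0.083] [-147.   17.] [43 41 39]
(335, 240) (207, 174) [ 0.578 -0.063  0.096] [-149.   21.] [43 40 39]
(300, 420) (200, 210) [ 0.468 -0.116  0.048] [-102.  -92.] [74 64 57]
(230, 400) (186, 206) [ 0.479 -0.065  0.044] [-153.  -78.] [116  96  75]
(380, 292) (216, 184) [ 0.62  -0.06   0.052] [-149.   63.] [177 147 114]
(690, 322) (278, 190) [ 0.637 -0.241  0.06 ] [34. 69.] [141 112  80]
(570, 440) (254, 214) [ 0.492 -0.25   0.055] [ 34. -76.] [138 108  74]
```

```bash
python3 - <<'E'
from h import *
c=load('scene'); P=pts(c)
for u in (196,207):
  for v in range(170,202,2): print(u,v,P[v,u].round(3),c['color'][v,u])
w=snap('wrist'); cv2.imwrite('pics/w1.png',w['color'][...,::-1]); print(np.linalg.inv(w['camera_from_world']).round(3))
E
```

```text
196 170 [ 0.524 -0.07   0.125] [77 76 74]
196 172 [ 0.522 -0.071  0.12 ] [50 49 50]
196 174 [ 0.52  -0.071  0.116] [44 44 46]
196 176 [ 0.526 -0.066  0.108] [44 43 43]
196 178 [ 0.525 -0.067  0.103] [50 48 48]
196 180 [ 0.522 -0.068  0.099] [48 48 48]
196 182 [ 0.523 -0.067  0.093] [49 48 48]
196 184 [ 0.524 -0.066  0.087] [45 43 43]
196 186 [ 0.518 -0.07   0.084] [44 43 43]
196 188 [ 0.527 -0.063  0.074] [60 60 60]
196 190 [0.662 0.045 0.   ] [139 137 132]
196 192 [0.646 0.033 0.002] [146 142 135]
196 194 [0.636 0.026 0.001] [163 159 153]
196 196 [ 0.528 -0.06   0.051] [168 145 122]
196 198 [ 0.516 -0.068  0.052] [165 130  90]
196 200 [ 0.504 -0.078  0.053] [152 120  83]
207 170 [ 0.579 -0.063  0.106] [43 41 40]
207 172 [ 0.579 -0.062  0.101] [42 40 37]
207 174 [ 0.578 -0.063  0.096] [43 40 39]
207 176 [ 0.576 -0.063  0.091] [42 39 38]
207 178 [ 0.578 -0.062  0.084] [42 39 38]
207 180 [ 0.575 -0.063  0.08 ] [42 39 36]
207 182 [ 0.576 -0.062  0.073] [49 47 45]
207 184 [0.717 0.043 0.001] [139 135 130]
207 186 [ 0.706  0.036 -0.001] [164 161 155]
207 188 [0.689 0.023 0.001] [169 157 142]
207 190 [ 0.571 -0.064  0.053] [179 143 103]
207 192 [ 0.562 -0.07   0.052] [155 123  84]
207 194 [ 0.551 -0.078  0.051] [157 123  84]
207 196 [ 0.535 -0.089  0.054] [145 114  78]
207 198 [ 0.525 -0.096  0.053] [129 102  73]
207 200 [ 0.512 -0.106  0.055] [165 129  88]
[[ 0.998 -0.06  -0.018  0.549]
 [ 0.063  0.955  0.29   0.014]
 [-0.    -0.291  0.957  0.21 ]
 [ 0.     0.     0.     1.   ]]
```

View pics/w1.png

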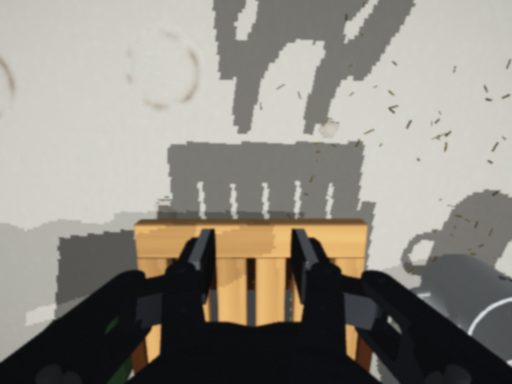

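The wrist view shows both fingertips (212,230) and (298,230) hovering above the deck edge. So the real tips are about 38 mm higher than the reported TCP, and nothing has been touched yet. I back off, lower and re-measure the tips by depth.

step_arm --rows '[{"fingers": 0,"slide": [1.5,0.1,0],"dr": [0,0,0]},{"fingers": 0,"slide": [3.0,0.1,0],"dr": [0,0,0]},{"fingers": 0,"slide": [3.5,0.1,0],"dr": [0,0,0]},{"fingers": 0,"slide": [3.5,0.1,1.0],"dr": [0,0,0]},{"fingers": 0,"slide": [3.5,0.1,2.0],"dr": [0,0,0]},{"fingers": 0,"slide": [3.5,0.1,2.4],"dr": [0,0,0]},{"fingers": 0,"slide": [3.5,0.1,2.4],"dr": [0,0,0]},{"fingers": 0,"slide": [3.5,0.1,2.4],"dr": [0,0,0]}]'

```text
clock: 5.22
tcp_pos: [0.5542, -0.0248, 0.0068]
orientation: [180.0, 0.0, 93.5]
contact_force: [0.4, 0.5, -0.2]
grip_width: 0.0426
finger_force: 0.0
```

```bash
cat > tips.py <<'E'
from h import *
s=get_state(); c=snap('scene'); P=pts(c); p=s['tcp_pos']
print(p.round(4),w2t(p).round(1),s['contact_force'].round(1),s['grip_width'])
g=c['color'].max(-1)<75; t=w2t(P); tp=w2t(p)
for sg in (-1,1):
    m=g&(abs(t[...,0]-tp[0])<25)&(sg*(t[...,1]-tp[1])>5)&(abs(t[...,1]-tp[1])<50)&(P[...,2]>.008)&(P[...,2]<p[2]+.10)
    z=P[m][:,2]; print(sg,m.sum(),np.sort(z)[:6].round(3),t[m][z<z.min()+.03].mean(0).round(1), t[m][z<z.min()+.03][:,0].max())
E
python3 tips.py
```

```text
[ 0.5542 -0.0248  0.0068] [-187.7   -0. ] [ 0.4  0.5 -0.2] 0.04258356587426381
-1 112 [0.047 0.048 0.05  0.051 0.052 0.052] [-186.9  -32.4] -181.55894117909523
1 159 [0.047 0.048 0.049 0.05  0.05  0.05 ] [-187.8   21.4] -177.6373793982248
```

step_arm --rows '[{"fingers": 0,"slide": [0,0,0.4],"dr": [0,0,0]},{"fingers": 0,"slide": [0,0,0.8],"dr": [0,0,0]},{"fingers": 0,"slide": [0,0,1.2],"dr": [0,0,0]},{"fingers": 0,"slide": [0,0,1.2],"dr": [0,0,0]},{"fingers": 0,"slide": [0,0,1.2],"dr": [0,0,0]}]'

```text
clock: 5.9
tcp_pos: [0.554, -0.0245, -0.0053]
orientation: [180.0, -0.0, 93.6]
contact_force: [-0.4, -0.6, 0.7]
grip_width: 0.0427
finger_force: 0.0
```

```bash
python3 tips.py
```

```text
[ 0.554  -0.0245 -0.0053] [-188.    -0.2] [-0.4 -0.6  0.7] 0.04271810903717294
-1 117 [0.036 0.036 0.037 0.041 0.041 0.042] [-187.5  -32.6] -181.0111710754521
1 157 [0.035 0.036 0.036 0.037 0.038 0.039] [-188.1   21.5] -178.58940277373287
```

step_arm --rows '[{"fingers": 0,"slide": [-0.6,0,0],"dr": [0,0,0]},{"fingers": 0,"slide": [-1.2,0,0],"dr": [0,0,0]},{"fingers": 0,"slide": [-1.6,0,0],"dr": [0,0,0]},{"fingers": 0,"slide": [-1.9,0,0],"dr": [0,0,0]},{"fingers": 0,"slide": [-2.2,0,0],"dr": [0,0,0]},{"fingers": 0,"slide": [-2.5,0,0],"dr": [0,0,0]},{"fingers": 0,"slide": [-2.8,0,0],"dr": [0,0,0]}]'

```text
clock: 6.82
tcp_pos: [0.5559, -0.0524, -0.0052]
orientation: [180.0, -0.0, 93.6]
contact_force: [-0.3, 2.1, 1.0]
grip_width: 0.0429
finger_force: 1.1
```

```bash
python3 look.py
```

```text
tcp [ 0.5559 -0.0524 -0.0052] [-1.601e+02 -1.000e-01] [-0.3  2.1  1. ] [180.   -0.   93.6]
x [-149.7  -76. ] [43.2 75.5]
plane [5.7000e-02 6.0000e-03 6.0719e+01]
```

step_arm --rows '[{"fingers": 0,"slide": [-0.3,0,0],"dr": [0,0,0]},{"fingers": 0,"slide": [-0.6,0,0],"dr": [0,0,0]},{"fingers": 0,"slide": [-0.9,0,0],"dr": [0,0,0]},{"fingers": 0,"slide": [-1.2,0,0],"dr": [0,0,0]},{"fingers": 0,"slide": [-1.5,0,0],"dr": [0,0,0]},{"fingers": 0,"slide": [-1.8,0,0],"dr": [0,0,0]},{"fingers": 0,"slide": [-2.1,0,0],"dr": [0,0,0]},{"fingers": 0,"slide": [-2.4,0,0],"dr": [0,0,0]},{"fingers": 0,"slide": [-2.7,0,0],"dr": [0,0,0]},{"fingers": 0,"slide": [-3.0,0,0],"dr": [0,0,0]},{"fingers": 0,"slide": [-3.3,0,0],"dr": [0,0,0]},{"fingers": 0,"slide": [-3.5,0,0],"dr": [0,0,0]}]'

```text
clock: 8.38
tcp_pos: [0.5579, -0.0877, -0.0053]
orientation: [-180.0, 0.0, 93.6]
contact_force: [-0.2, 1.4, 1.8]
grip_width: 0.0429
finger_force: 0.9
```

```bash
python3 look.py
```

```text
tcp [ 0.5579 -0.0877 -0.0053] [-124.8   -0.2] [-0.2  1.4  1.8] [-180.     0.    93.6]
x [-114.5  -76.3] [79.  75.3]
plane [4.4000e-02 4.0000e-03 5.9393e+01]
```

step_arm --rows '[{"fingers": 0,"slide": [-0.1,0,0],"dr": [0,0,0]},{"fingers": 0,"slide": [-0.2,0,0],"dr": [0,0,0]},{"fingers": 0,"slide": [-0.3,0,0],"dr": [0,0,0]},{"fingers": 0,"slide": [-0.4,0,0],"dr": [0,0,0]},{"fingers": 0,"slide": [-0.5,0,0],"dr": [0,0,0]}]'

```text
clock: 9.05
tcp_pos: [0.5582, -0.0925, -0.0054]
orientation: [180.0, 0.0, 93.6]
contact_force: [0.3, 1.5, 0.6]
grip_width: 0.0428
finger_force: 0.8
```

```bash
python3 look.py
```

```text
tcp [ 0.5582 -0.0925 -0.0054] [-119.9   -0.2] [0.3 1.5 0.6] [180.    0.   93.6]
x [-109.4  -76.8] [83.6 75.7]
plane [-1.0000e-03  1.0000e-03  5.4701e+01]
```

The deck has dropped and lies flat (slope 0.001, top at z = 54.7). It needs one small nudge, then I back off.

step_arm --rows '[{"fingers": 0,"slide": [-0.05,0,0],"dr": [0,0,0]},{"fingers": 0,"slide": [-0.1,0,0],"dr": [0,0,0]},{"fingers": 0,"slide": [-0.1,0,0],"dr": [0,0,0]},{"fingers": 0,"slide": [-0.1,0,0],"dr": [0,0,0]}]'

```text
clock: 9.6
tcp_pos: [0.5582, -0.0934, -0.0054]
orientation: [-180.0, 0.0, 93.6]
contact_force: [-0.1, 1.8, -0.2]
grip_width: 0.0427
finger_force: 0.5
```

step_arm --rows '[{"fingers": 0,"slide": [1,0,0],"dr": [0,0,0]},{"fingers": 0,"slide": [3,0,0],"dr": [0,0,0]},{"fingers": 0.5,"slide": [4,0,-3],"dr": [0,0,0]},{"fingers": 1,"slide": [4,0,-8],"dr": [0,0,0]},{"fingers": 1,"slide": [4,0,-12],"dr": [0,0,0]},{"fingers": 1,"slide": [4,0,-12],"dr": [0,0,0]},{"fingers": 1,"slide": [4,0,-12],"dr": [0,0,0]},{"fingers": 1,"slide": [4,0,-12],"dr": [0,0,0]}]'

```text
clock: 10.6
tcp_pos: [0.5544, -0.0527, 0.1126]
orientation: [-179.8, -0.1, 93.6]
contact_force: [0.8, 0.3, -0.5]
grip_width: -0.0001
finger_force: 0.0
```

```bash
python3 look.py; python3 tips.py; python3 - <<'E'
from h import *
c=load('top'); P=pts(c); hsv=cv2.cvtColor(c['color'],cv2.COLOR_RGB2HSV); t=w2t(P)
b=(hsv[...,1]>100)&(hsv[...,2]>90)&(P[...,2]>.0585)&(P[...,2]<.085)&(t[...,0]>50)&(t[...,0]<150)&(abs(t[...,1])<60)
print(b.sum(),t[b].mean(0),cv2.fitLine(t[b].astype(np.float32),2,0,.01,.01).ravel())
E
```

```text
tcp [ 0.5544 -0.0527  0.1126] [-159.9   -1.6] [ 0.8  0.3 -0.5] [-1.798e+02 -1.000e-01  9.360e+01]
x [-108.8  -76.8] [83.5 75. ]
plane [-2.0000e-03  2.0000e-03  5.4738e+01]
[ 0.5545 -0.0529  0.1127] [-159.7   -1.5] [0.8 0.3 0.6] -0.00015846623426044634
-1 191 [0.151 0.151 0.153 0.153 0.154 0.154] [-159.7  -12.5] -152.54610637683274
1 52 [0.178 0.187 0.189 0.19  0.193 0.194] [-150.5   16.9] -145.53113035168988
126 [95.20245985 14.56835285] [ 0.40276492  0.91530347 95.20246    14.568353  ]
```

The deck is home (ends at -108.8 and 83.5 in the tray frame, flat). The button still points about 20 degrees outward. I move the shut fingers to the outer side of the stud.

step_arm --rows '[{"fingers": 1,"slide": [-5,0.5,0],"dr": [0,0,0]},{"fingers": 1,"slide": [-10,1,0],"dr": [0,0,0]},{"fingers": 1,"slide": [-15,2,0],"dr": [0,0,0]},{"fingers": 1,"slide": [-20,3,0],"dr": [0,0,0]},{"fingers": 1,"slide": [-25,4,0],"dr": [0,0,0]},{"fingers": 1,"slide": [-29,4,0],"dr": [0,0,0]},{"fingers": 1,"slide": [-30.5,4,0],"dr": [0,0,0]},{"fingers": 1,"slide": [-30.5,4,3],"dr": [0,0,0]},{"fingers": 1,"slide": [-30.5,4,6],"dr": [0,0,0]},{"fingers": 1,"slide": [-30.5,4,6],"dr": [0,0,0]},{"fingers": 1,"slide": [-30.5,4,6],"dr": [0,0,0]}]'

```text
clock: 12.08
tcp_pos: [0.6152, -0.3551, 0.0555]
orientation: [180.0, 0.0, 93.6]
contact_force: [0.3, -1.4, 1.1]
grip_width: 0.0001
finger_force: 0.0
```

```bash
cat > tip1.py <<'E'
from h import *
s=get_state(); c=snap('scene'); P=pts(c); p=s['tcp_pos']; print(p,w2t(p).round(1),s['contact_force'].round(1))
t=w2t(P); tp=w2t(p); g=c['color'].max(-1)<75
m=g&(abs(t[...,0]-tp[0])<25)&(abs(t[...,1]-tp[1])<30)&(P[...,2]>.02)&(P[...,2]<p[2]+.07)
z=P[m][:,2]; q=t[m]; print('tip z',np.sort(z)[:8].round(3),'extent',np.percentile(q,[3,97],axis=0).round(1))
E
python3 tip1.py;  python3 - <<'E'
from h import *
c=load('scene'); p=get_state()['tcp_pos']; p[2]+=.038; x,y=map(int,proj(c,p)); 
cv2.imwrite('pics/s4.png',cv2.resize(c['color'][y-60:y+60,x-100:x+60,::-1],(800,600),interpolation=cv2.INTER_CUBIC))
E
```

```text
[ 0.61520739 -0.35505023  0.05553809] [145.6  40.7] [ 0.3 -1.4  1.1]
tip z [0.094 0.095 0.096 0.096 0.097 0.099 0.1   0.1  ] extent [[134.2  24.7]
 [151.5  36.1]]
```

View pics/s4.png

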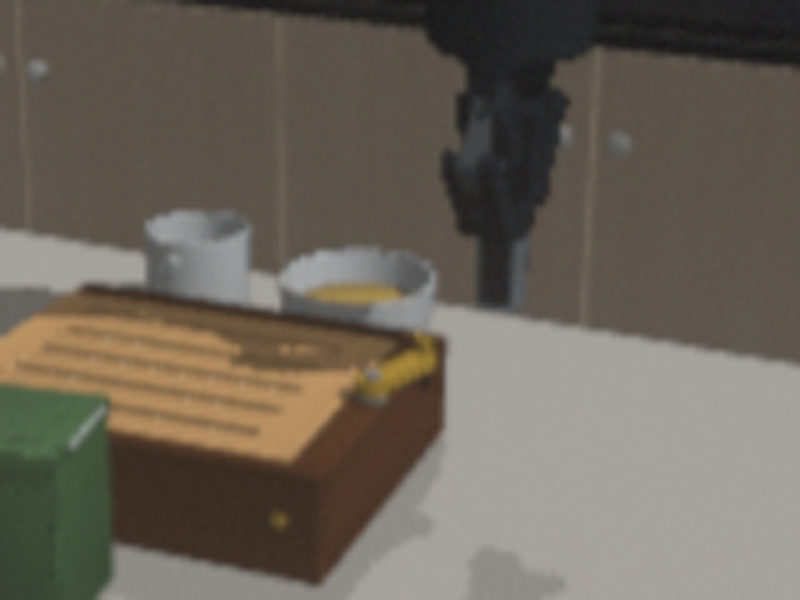

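The shut fingers stand clear beyond the end wall (tip at (500,305), tip z about 0.093); the button points outward at (400,370). I lower them to tip z of about 0.063 and push round the arc.

step_arm --rows '[{"fingers": 1,"slide": [0,1.1,1.5],"dr": [0,0,0]},{"fingers": 1,"slide": [0,1.1,3.0],"dr": [0,0,0]},{"fingers": 1,"slide": [1.0,1.1,3.0],"dr": [0,0,0]},{"fingers": 1,"slide": [1.8,1.1,3.0],"dr": [0,0,0]},{"fingers": 1,"slide": [2.4,1.3,3.0],"dr": [0,0,0]},{"fingers": 1,"slide": [2.8,1.5,3.0],"dr": [0,0,0]},{"fingers": 1,"slide": [3.2,1.6,3.0],"dr": [0,0,0]},{"fingers": 1,"slide": [3.8,1.6,3.0],"dr": [0,0,0]},{"fingers": 1,"slide": [4.3,1.6,3.0],"dr": [0,0,0]},{"fingers": 1,"slide": [4.8,1.5,3.0],"dr": [0,0,0]},{"fingers": 1,"slide": [5.4,1.3,3.0],"dr": [0,0,0]},{"fingers": 1,"slide": [5.4,1.3,3.0],"dr": [0,0,0]}]'

```text
clock: 13.62
tcp_pos: [0.624, -0.3001, 0.0246]
orientation: [-180.0, -0.0, 93.6]
contact_force: [0.1, -0.1, 0.8]
grip_width: 0.0
finger_force: 0.0
```

```bash
python3 tip1.py;  python3 - <<'E'
from h import *
c=load('scene'); p=get_state()['tcp_pos']; p[2]+=.038; x,y=map(int,proj(c,p)); 
cv2.imwrite('pics/s5.png',cv2.resize(c['color'][y-45:y+45,x-60:x+60,::-1],(800,600),interpolation=cv2.INTER_CUBIC))
E
```

```text
[ 0.62403185 -0.30013185  0.02457045] [91.3 52.9] [ 0.1 -0.1  0.8]
tip z [0.034 0.037 0.044 0.045 0.048 0.055 0.056 0.056] extent [[ 80.9  36.5]
 [103.9  63.7]]
```

View pics/s5.png

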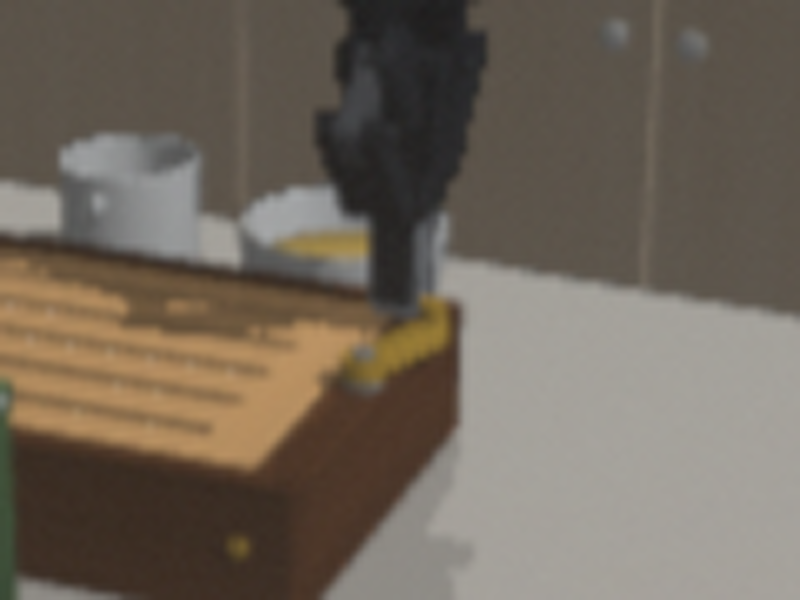

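The finger slid past beside the stud (tip at (395,310), button still along (400,340)): the tip is thinner in y than I assumed. I go up, back out, and repeat on a path 12 mm closer in.

step_arm --rows '[{"fingers": 1,"slide": [0,0,-2],"dr": [0,0,0]},{"fingers": 1,"slide": [0,0,-3],"dr": [0,0,0]},{"fingers": 1,"slide": [-3,-1.3,-3],"dr": [0,0,0]},{"fingers": 1,"slide": [-5.2,-1.3,-3],"dr": [0,0,0]},{"fingers": 1,"slide": [-5.2,-1.3,-3],"dr": [0,0,0]},{"fingers": 1,"slide": [-5.2,-1.3,-1],"dr": [0,0,0]},{"fingers": 1,"slide": [-5.2,-1.3,0],"dr": [0,0,0]},{"fingers": 1,"slide": [-5.2,-1.3,0],"dr": [0,0,0]},{"fingers": 1,"slide": [-4.4,-1.3,0],"dr": [0,0,0]},{"fingers": 1,"slide": [-3.9,-1.3,0],"dr": [0,0,0]},{"fingers": 1,"slide": [-3.5,-1.3,0],"dr": [0,0,0]},{"fingers": 1,"slide": [-3.2,-1.2,0],"dr": [0,0,0]}]'

```text
clock: 15.18
tcp_pos: [0.6148, -0.3337, 0.0254]
orientation: [179.9, 0.1, 93.6]
contact_force: [0.4, -1.0, 0.5]
grip_width: -0.0001
finger_force: 0.7
```

step_arm --rows '[{"fingers": 1,"slide": [0.4,0.1,0],"dr": [0,0,0]},{"fingers": 1,"slide": [0.7,0.2,0],"dr": [0,0,0]},{"fingers": 1,"slide": [1.0,0.3,0],"dr": [0,0,0]}]'

```text
clock: 15.55
tcp_pos: [0.6168, -0.3232, 0.0249]
orientation: [-180.0, 0.0, 93.6]
contact_force: [-0.1, -1.6, 0.3]
grip_width: 0.0004
finger_force: 0.5
```

```bash
python3 - <<'E'
from h import *
s=get_state(); print(s['tcp_pos'],w2t(s['tcp_pos']),s['contact_force'])
c=snap('scene'); P=pts(c); t=w2t(P); hsv=cv2.cvtColor(c['color'],cv2.COLOR_RGB2HSV)
b=(abs(hsv[...,0].astype(int)-22)<4)&(hsv[...,1]>140)&(P[...,2]>.056)&(P[...,2]<.085)&(t[...,0]>40)&(abs(t[...,1])<60)
print(b.sum(),t[b].mean(0),cv2.fitLine(t[b].astype(np.float32),2,0,.01,.01).ravel())
p=s['tcp_pos'].copy(); p[2]+=.038; x,y=map(int,proj(c,p)); 
cv2.imwrite('pics/s6.png',cv2.resize(c['color'][y-45:y+45,x-60:x+60,::-1],(800,600),interpolation=cv2.INTER_CUBIC))
E
```

```text
[ 0.61677123 -0.32316192  0.02487779] [113.87277754  44.20190458] [-0.0993515  -1.64279928  0.34942876]
53 [97.79151558 12.0071157 ] [ 1.9810053e-02 -9.9980378e-01  9.7791519e+01  1.2007115e+01]
```

View pics/s6.png

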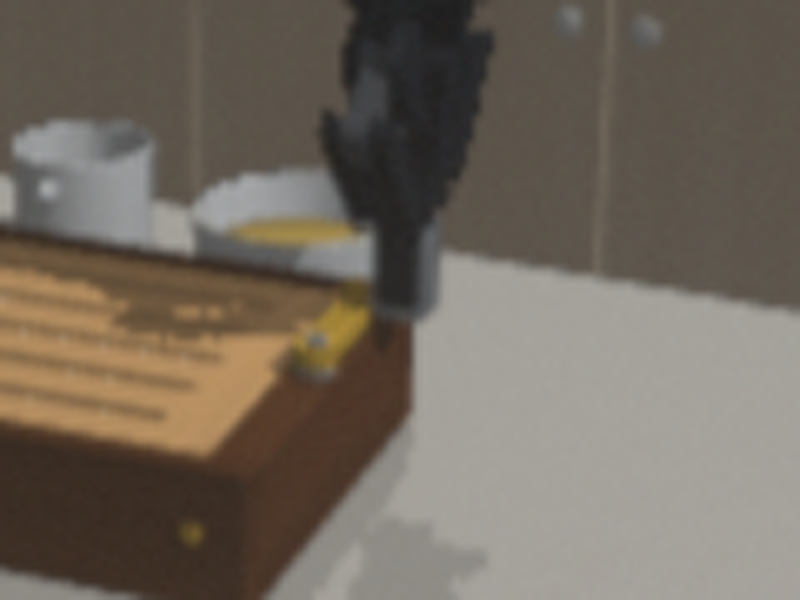

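The fingertip is against the bar and the button now lies along the wall, at about 0 degrees. I continue along the arc.

step_arm --rows '[{"fingers": 1,"slide": [0.5,0,0],"dr": [0,0,0]},{"fingers": 1,"slide": [1.0,0,0],"dr": [0,0,0]},{"fingers": 1,"slide": [1.5,-0.1,0],"dr": [0,0,0]},{"fingers": 1,"slide": [1.9,-0.2,0],"dr": [0,0,0]},{"fingers": 1,"slide": [2.4,-0.4,0],"dr": [0,0,0]},{"fingers": 1,"slide": [2.8,-0.6,0],"dr": [0,0,0]},{"fingers": 1,"slide": [3.1,-0.9,0],"dr": [0,0,0]},{"fingers": 1,"slide": [3.5,-1.3,0],"dr": [0,0,0]}]'

```text
clock: 16.6
tcp_pos: [0.6014, -0.2887, 0.0246]
orientation: [180.0, -0.0, 93.6]
contact_force: [0.7, 0.0, -0.5]
grip_width: 0.0002
finger_force: 0.6
```

```bash
cat > btn.py <<'E'
from h import *
s=get_state(); print(s['tcp_pos'],w2t(s['tcp_pos']),s['contact_force'])
for n in ('scene','top'):
    c=snap(n); P=pts(c); t=w2t(P); hsv=cv2.cvtColor(c['color'],cv2.COLOR_RGB2HSV)
    b=(abs(hsv[...,0].astype(int)-22)<4)&(hsv[...,1]>140)&(P[...,2]>.0575)&(P[...,2]<.085)&(t[...,0]>40)&(t[...,0]<130)&(abs(t[...,1])<60)
    if b.sum()<4: print(n,b.sum()); continue
    q=t[b]; v=cv2.fitLine(q.astype(np.float32),2,0,.01,.01).ravel()
    m=q.mean(0)-[96,0]; print(n,b.sum(),q.min(0).round(),q.max(0).round(),'angle line',(np.degrees(np.arctan2(-v[0],v[1]))%180).round(1),'mean',np.degrees(np.arctan2(-m[0],m[1])).round(1))
E
python3 btn.py
```

```text
[ 0.60139846 -0.28872012  0.02463186] [78.55673069 30.96043855] [ 0.69893543  0.02727925 -0.54972088]
scene 53 [ 61. -10.] [104.  20.] angle line 56.6 mean 73.9
top 0
```

step_arm --rows '[{"fingers": 1,"slide": [0.3,-0.4,0],"dr": [0,0,0]},{"fingers": 1,"slide": [0.5,-0.8,0],"dr": [0,0,0]},{"fingers": 1,"slide": [0.7,-1.1,0],"dr": [0,0,0]},{"fingers": 1,"slide": [0.8,-1.4,0],"dr": [0,0,0]},{"fingers": 1,"slide": [0.8,-1.6,0],"dr": [0,0,0]}]'

```text
clock: 17.32
tcp_pos: [0.5848, -0.2818, 0.0246]
orientation: [-180.0, -0.0, 93.6]
contact_force: [1.8, 0.3, -0.8]
grip_width: -0.0002
finger_force: 0.6
```

```bash
python3 btn.py
```

```text
[ 0.58478121 -0.28183672  0.02458397] [70.67171364 14.79440097] [ 1.81492648  0.31454679 -0.84284411]
scene 72 [ 53. -12.] [104.   6.] angle line 82.0 mean 100.4
top 0
```

Now small nudges until the force shows the stop.

step_arm --rows '[{"fingers": 1,"slide": [0.2,-0.15,0],"dr": [0,0,0]},{"fingers": 1,"slide": [0.3,-0.3,0],"dr": [0,0,0]},{"fingers": 1,"slide": [0.3,-0.3,0],"dr": [0,0,0]}]'

```text
clock: 17.8
tcp_pos: [0.5818, -0.2796, 0.0249]
orientation: [180.0, 0.0, 93.6]
contact_force: [-0.7, -2.5, 0.7]
grip_width: -0.0001
finger_force: 0.8
```

```bash
python3 btn.py
```

```text
[ 0.58182851 -0.27964361  0.02485326] [68.3024375  11.98108918] [-0.66413249 -2.53937818  0.69959671]
scene 77 [ 54. -11.] [104.  -0.] angle line 89.3 mean 107.1
top 0
```

step_arm --rows '[{"fingers": 1,"slide": [0,-0.1,0],"dr": [0,0,0]},{"fingers": 1,"slide": [0,-0.2,0],"dr": [0,0,0]},{"fingers": 1,"slide": [0,-0.2,0],"dr": [0,0,0]}]'

```text
clock: 18.27
tcp_pos: [0.5809, -0.2796, 0.0249]
orientation: [179.8, 0.1, 93.6]
contact_force: [6.1, -1.5, -1.5]
grip_width: -0.0
finger_force: 3.4
```

The force rose to 6 N and the motion halted: the stop is reached. I back away in +y, then up, and check.

step_arm --rows '[{"fingers": 1,"slide": [0,0.3,0],"dr": [0,0,0]},{"fingers": 1,"slide": [0,1.2,0],"dr": [0,0,0]},{"fingers": 1,"slide": [0,1.5,-3],"dr": [0,0,0]},{"fingers": 1,"slide": [0,1.5,-8],"dr": [0,0,0]},{"fingers": 1,"slide": [3,1.5,-14],"dr": [0,0,0]},{"fingers": 1,"slide": [9,1.5,-15],"dr": [0,0,0]},{"fingers": 1,"slide": [15,1.5,-15],"dr": [0,0,0]},{"fingers": 1,"slide": [21,1.5,-15],"dr": [0,0,0]},{"fingers": 1,"slide": [27,1.5,-15],"dr": [0,0,0]},{"fingers": 1,"slide": [30,1.5,-15],"dr": [0,0,0]},{"fingers": 1,"slide": [30,1.5,-15],"dr": [0,0,0]},{"fingers": 1,"slide": [30,1.5,-15],"dr": [0,0,0]}]'

```text
clock: 19.77
tcp_pos: [0.5761, 0.0206, 0.1745]
orientation: [-179.9, 0.0, 93.6]
contact_force: [-0.2, 0.1, 0.4]
grip_width: 0.0
finger_force: 0.0
```

```bash
python3 btn.py; python3 look.py pics/t9.png
```

```text
[0.57610924 0.0206175  0.17445835] [-231.74778041   24.60299213] [-0.24277125  0.09863059  0.43250348]
scene 82 [ 53. -12.] [103.   2.] angle line 89.4 mean 106.1
top 96 [51. -7.] [99.  8.] angle line 90.7 mean 90.5
tcp [0.5763 0.0198 0.1745] [-231.    24.7] [-0.2  0.1 -0.5] [-180.     0.    93.5]
x [-108.6  -76.3] [87.2 75. ]
plane [1.000e-03 3.000e-03 5.495e+01]
```

View pics/t9.png

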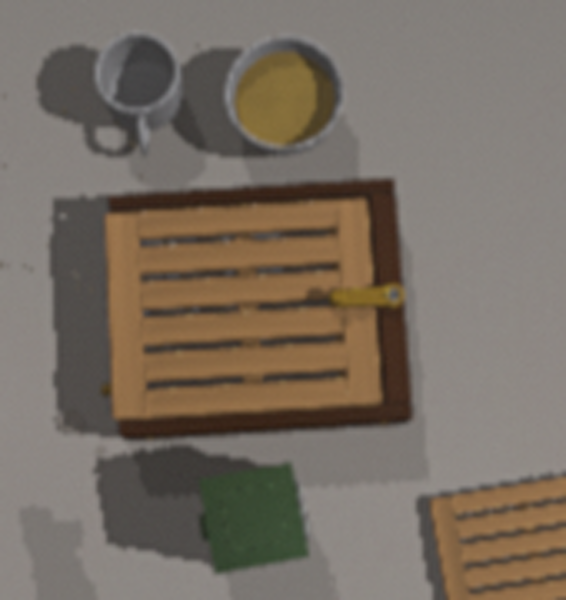

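The deck lies flat and home (left edge at (110,310)). The button is square across its end at (365,297), about 90 degrees, and the bowl, cup and caddy have not moved. I hand the job in.

```bash
python3 -c "
from cell import robot; print(robot.close_job())"
```

```text
the job is handed in; nothing more can be done
None
```

The deck is seated flat in its notch, the turn-button is at its stop, square across the deck's end, and the bowl, cup and caddy look unmoved; I handed the job in at about 20 s of the 51 s allowed.

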